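# Set up a cross-cut at the sawing jig and show where the saw goes

### The arm

A 6-joint arm with a two-finger parallel gripper is mounted at the origin on a cart in front of the work surface, level with it; the furniture and walls round the work are solid. World frame = base frame: x ahead of the robot, y to its left, z up, the work surface at z = 0. Lengths are in mm, angles in degrees, forces in N, time in s.
With the tool pointing down it reaches from about 300 to 850 mm from the base axis. Payload 4.2 kg.
Tool frame: the origin (TCP) lies midway between the tips of the shut fingers; the grasp point (between the pads) lies 19 mm behind it; z points along the fingers, y is the line along which they close (so a half turn about z gives the same grasp; the last joint's range is limited). The gripper opens to 91 mm and grips with 3 to 60 N. Pads are 32 mm wide; open, the fingers measure 118 mm over their backs; the gripper's body (76 mm by 178 mm) begins 60 mm behind the grasp point.
Start: joints at [-65.718, 18.312, 89.639, -0, 72.044, -1.146], TCP at [246.896, -519.313, 213.976] pointing down, gripper open.
Joint ranges: [-177.97, 177.97], [-48.28, 115.42], [12.27, 149.76], [-77.06, 257.06], [2.81, 150.46], [-146.56, 146.56]. Speed limits (degrees/s): [147.25, 147.25, 180, 180, 180, 180].

### API

Orientations are given as [roll, pitch, yaw] about the fixed x, y, z axes, in that order (R = Rz(yaw) Ry(pitch) Rx(roll)).
In Python, from workcell import env gives the robot as it stands.
- The arm moves only by the shell command python3 -m jog 'ROWS' [FORCE]. ROWS is a JSON object of lists of equal length, an entry for each row: "jaw": the finger opening in mm, from 0 to 91.2; "slide": the shift along the tool's x, y, z in units of 30 mm (1.0 is 30 mm), a list of three; "spin": the turn about the tool's z in units of 8 degrees (1.0 is 8 degrees). In form: {"jaw": [jaw, ...], "slide": [[dx, dy, dz], ...], "spin": [spin, ...]}. A call has 1 to 10 rows; each row shifts and turns the commanded pose from where the row before left it, along the tool's axes as they then stand; what a row does not reach is not made up. A row lasts 1/10 s, in which the tool goes at most 50 mm and 8.59 degrees, less where a joint would pass 70% of its speed; a pose out of reach is approached as far as the arm can. A call is refused whole if a number of a shift passes 1 or a number of a turn 1, either way. A call with a gripper value outside its range is refused whole. The fingers move at their own pace and stop on an object; FORCE is the grip in N (left out, the last holds). Time passes only in rows, so rows that do not move let the fingers close. It gives the time, the measured TCP pose, the force, the opening and the grip force at its end, in the units of the state.
- env.state(): the state, without advancing time (a new reading comes with each control period).
- env.grab_frame(name): name is "side" or "top"; returns the picture (400x640x3 uint8, red, green, blue); there is no depth.
- env.camera_model(name): a dict with "fx", "fy", "cx", "cy" (pixels), "camera_from_world" (4x4, takes a point from world to camera coordinates). Camera axes: x right, y up, looking along -z (the intrinsics and any distortion apply to the point x, -y, -z); pixel columns grow to the right and rows downward; lengths in mm; the calibration is good to about 2 mm. A picture is of the moment at which its call begins. camera_model takes no time and is no camera call.
- env.job_done(): hands the job in; it is judged then, once.
The state is a dict: "time_s": time; "qpos": joint angles; "qvel": joint speeds; "effort": joint torques, N m; "ee_pos": TCP position; "ee_rot": TCP orientation; "force": force on the tool from outside, world axes, zero at the start; "torque": the same for the moment, N m; "gripper_width": finger opening in mm; "gripper_force": force on a finger pad.
Only numpy, scipy, OpenCV 4.12 (cv2) and the standard library are available. Lean on these libraries where they do the work, as an engineer would, in place of code of your own. Each camera call takes 0.05 s, during which the arm holds its last target. There are 200 camera calls.

### The job

Set up the short pine strip for a square cut at the sawing jig, using the fingertips only and never picking anything up: swing the flip stop fully down, push the strip flat against the fence and along it until its end butts against the stop. Then show the trainee where the saw goes: from straight above, point at the square slot in the fence, fingertips just over it without touching, and stay there for about two seconds. Leave the tools lying around the jig alone.

Things in the scene. Friction and masses are not known exactly. Their poses are not given: they have to be found in the camera images.
- jig: Sawing jig, fixed on the table: grey board base 12 mm thick (x -85 to +75, y -150 to +150 mm in its frame), brown wooden fence along its far side (x +45 to +65, full length, top at z 48). Origin: middle of its length, table level; x points square into the fence, y along it towards the stop, z up. Slanted slots at y -95 and -30, square slot at y +45.
- square_slot (a point): Middle of the square saw slot (4 mm wide, runs straight across the fence, 20 mm) at the fence's top, 48 mm above the table; frame parallel to the jig's. It is the slot nearest the flip stop, 40 mm from the stop's near side. The other two slots are slanted at 45 degrees.
- flip_stop (a joint): Angle (rad) of the aluminium stop with red foot: 0 = hanging fully down in front of the fence (mechanical end), 1.57 = sticking out level towards the jig's -x, more = pointing up, 2.4 the limit. A stiff hinge (0.03 N m) keeps it where it is left, so it must be pushed all the way. It is raised at the start.
- stop_hinge (a point): The stop's hinge axis, parallel to the jig's y: at (37, 93, 60) mm in the jig's frame. The stop is 16 mm wide (jig y 85 to 101), reaches 44 mm from the axis: a 10 mm bar ending in a red foot. Its clevis reaches 67 mm above the table, y 78 to 108. Hanging down, its end is 16 mm over the table and the foot spans jig x 26 to 44.
- stop_foot (a point): Centre of the red foot's front face (16 mm wide, 14 mm high): 11 mm in front of and 37 mm below the hinge axis when the stop hangs down; it moves with the stop. The front face looks to the jig's -x when down and upwards when the stop is level.
- strip: Pine strip 22 x 75 x 18 mm (x, y, z of its frame), origin at the centre of its underside, long side y, mass some 40 g. Starts on the base, clear of fence and stop, turned up to 0.3 rad. Seated, its long side lies on the fence face (jig x +45) and its end on the stop's near side (jig y +85): origin at about (34, 47.5, 12) mm in the jig's frame.
- back_saw: Bystander: small back saw with dark turned handle and brass back, 300 x 50 x 26 mm, lying left of the jig. Origin: middle, underside.
- glue_bottle: Bystander: white and yellow glue bottle with red tip, 42 mm wide, 130 mm tall, standing behind the jig. Origin: centre of its underside.
- marker: Bystander: white and red marker pen, 17 x 135 x 16 mm, lying between robot and jig. Origin: centre of its underside, long side y.
- masking_tape: Bystander: black roll of tape, 62 mm across, 19 mm high, lying flat in front of the jig's left end. Origin: centre of its underside.
- screwdriver: Bystander: black screwdriver, 26 x 146 x 26 mm, lying right of the jig. Origin: middle, underside, long side y.
Not all that is in view belongs to the job. What is shaped like the strip but turquoise is not meant.

How it is judged:
By the outcome, as a careful person would: the job done as asked, in the order asked, and still so for the second after the job is handed in, with the robot touching nothing.
It also fails if it takes over 64 s, if anything falls off the work surface, if the arm or the gripper's body presses on something with over 40 N, if the wrist force passes 120 N, or if a joint passes its speed limit or range.

## Working session

There is one attempt and no reset: what is moved stays moved. The work goes in short steps, Python scripts to look and compute and a shell command to move; the robot and the scene stay as the last step left them, time stands still between calls to the robot, and variables do not carry over. Pictures are saved under pics/ and viewed, at most 10 in all, crops included, and the job is handed in when it is done.

```bash
mkdir -p pics; ls
python3 - <<'E'
from workcell import env
import cv2,numpy as np
for n in("top","side"):
    cv2.imwrite(f"pics/{n}0.png",env.grab_frame(n)[:,:,::-1])
    m=env.camera_model(n);print(n,{k:(np.round(v,3).tolist() if not np.isscalar(v) else v) for k,v in m.items()})
print(env.state())
E
```

```text
pics
top {'fx': 364.44594798573235, 'fy': 364.44594798573235, 'cx': 321.985298502791, 'cy': 204.79937539624567, 'camera_from_world': [[0.028, -1.0, 0.0, 75.859], [0.997, 0.028, 0.074, -566.824], [-0.074, -0.002, 0.997, -860.598], [0.0, 0.0, 0.0, 1.0]]}
side {'fx': 493.82906249833206, 'fy': 493.82906249833206, 'cx': 314.5262752103203, 'cy': 190.71017925263567, 'camera_from_world': [[-0.644, -0.765, -0.019, 427.676], [0.451, -0.4, 0.798, -282.731], [-0.618, 0.505, 0.603, -1001.419], [0.0, 0.0, 0.0, 1.0]]}
{'time_s': 0.1, 'qpos': array([-6.57174888e+01,  1.83473592e+01,  8.96984798e+01,  4.16878475e-04,
        7.20433576e+01, -1.14550130e+00]), 'qvel': array([ 0.00524449,  0.01241528, -0.13639563,  0.03356267, -0.01056474,
        0.01035405]), 'effort': array([-4.89023259e-04, -4.13333595e+01, -2.32510471e+01,  7.30078644e-02,
        4.22261423e-02, -5.29012073e-05]), 'ee_pos': array([ 246.71662809, -518.89164467,  213.21689702]), 'ee_rot': array([-1.79910829e+02, -2.17946088e-03,  2.54278819e+01]), 'force': array([-0.79963318, -1.01167258, -0.72704325]), 'torque': array([-0.02023595,  0.05559604, -0.0380463 ]), 'gripper_force': 0.0, 'gripper_width': 91.02458563774255}
```

View pics/top0.png

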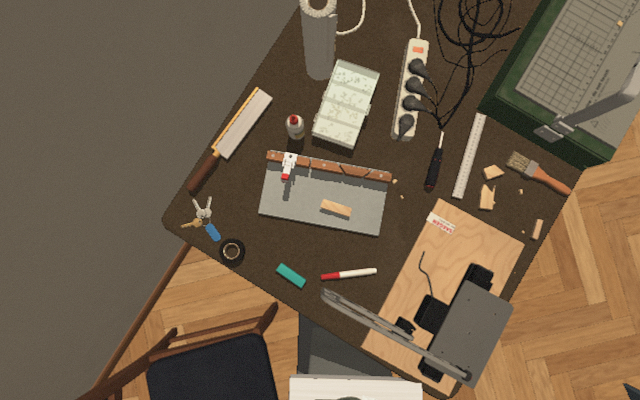

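View pics/side0.png

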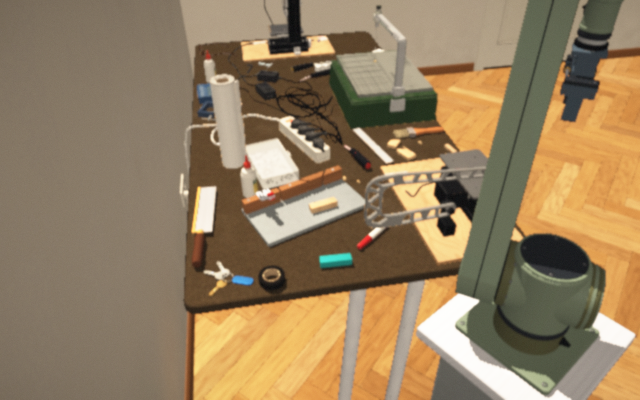

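The top view shows the jig around (325,195), with the fence on its far side. The stop is at (289,165), the pine strip at (336,208), and the turquoise decoy at (291,275). Next I'll zoom in.

Run:
```python
import cv2
a=cv2.imread("pics/top0.png")[140:250,250:400]
cv2.imwrite("pics/topc.png",cv2.resize(a,None,fx=5,fy=5,interpolation=cv2.INTER_CUBIC))
a=cv2.imread("pics/side0.png")[160:250,235:375]
cv2.imwrite("pics/sidec.png",cv2.resize(a,None,fx=5,fy=5,interpolation=cv2.INTER_CUBIC))
```

```text
(no output)
```

View pics/topc.png

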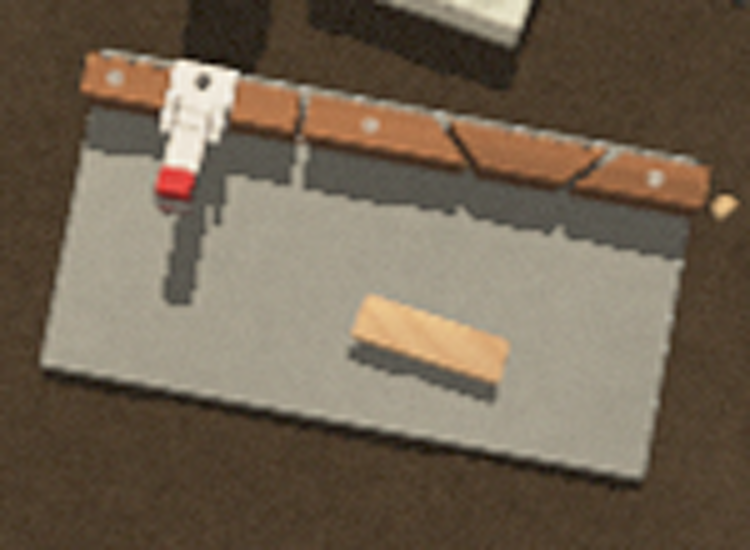

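View pics/sidec.png

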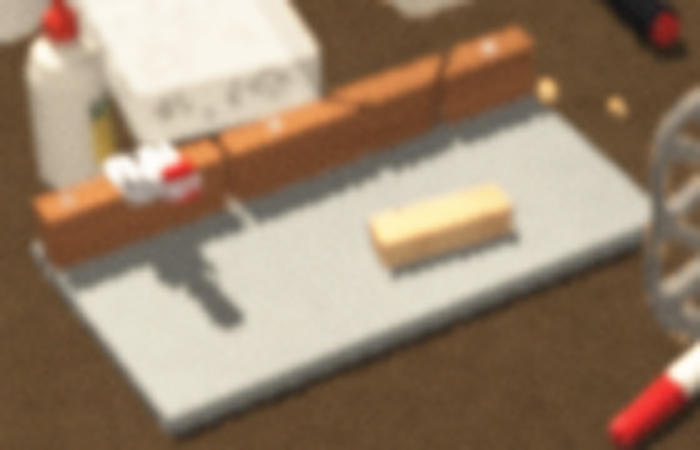

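The zoomed views show these crop positions:
- **Base, top view:** front corners at (42,365) and (642,478).
- **Fence back-top, top view:** corners at (103,52) and (708,165).
- **Square slot, top view:** about (301,112).
- **Strip, top view:** top corners at (368,294), (508,342), (497,380) and (352,335).
- **Stop:** raised, with the foot at (175,183).

Next I'll fit the poses.

```bash
cat > h.py <<'E'
import numpy as np, cv2
from workcell import env
from scipy.optimize import least_squares
def proj(n,P):
    m=env.camera_model(n);T=np.array(m["camera_from_world"]);P=np.atleast_2d(P)
    c=P@T[:3,:3].T+T[:3,3]
    return np.c_[m["cx"]-m["fx"]*c[:,0]/c[:,2], m["cy"]+m["fy"]*c[:,1]/c[:,2]]
def tow(p,P):  # pose [x,y,yaw], local -> world
    c,s=np.cos(p[2]),np.sin(p[2]);P=np.atleast_2d(np.array(P,float))
    return np.c_[p[0]+c*P[:,0]-s*P[:,1],p[1]+s*P[:,0]+c*P[:,1],P[:,2]]
TC=lambda a:np.array([250,140])+(np.array(a)+.5)/5-.5
SC=lambda a:np.array([235,160])+(np.array(a)+.5)/5-.5
E
python3 - <<'E'
from h import *
L=[[-85,150,12],[-85,-150,12],[65,150,48],[65,-150,48],[55,45,48]]
T=TC([[42,365],[642,478],[103,52],[708,165],[301,110]])
LS=[[-85,150,12],[-85,-150,12],[45,45,48],[65,-150,48]]
S=SC([[170,425],[655,215],[221,148],[530,28]])
f=lambda p:np.r_[(proj("top",tow(p,L))-T).ravel(),(proj("side",tow(p,LS))-S).ravel()]
r=least_squares(f,[600,80,-.1],x_scale=[100,100,.1],loss="soft_l1");p=r.x
print("jig",p,np.degrees(p[2]),np.round(f(p).reshape(-1,2),1).tolist())
rt=least_squares(lambda p:f(p)[:10],p,x_scale=[100,100,.1]);print("toponly",rt.x)
Ls=[[11,37.5,30],[11,-37.5,30],[-11,-37.5,30],[-11,37.5,30]]
Ts=TC([[368,294],[508,342],[497,380],[352,335]])
g=lambda q:(proj("top",tow(q,Ls))-Ts).ravel()
q=least_squares(g,[560,60,-.3],x_scale=[100,100,.1]).x
c,s=np.cos(p[2]),np.sin(p[2]);d=q[:2]-p[:2]
print("strip",q,"in jig",c*d[0]+s*d[1],-s*d[0]+c*d[1],q[2]-p[2],np.round(g(q),1))
# stop angle candidates: project foot front-face centre and foot end
for a in np.arange(1.2,2.45,.2):
    # point at (-11,-37) rel hinge (down); rotate so down -> -x
    def rp(x,z): return [37+x*np.cos(a)+z*np.sin(a),93,60-x*np.sin(a)+z*np.cos(a)]
    P=tow(p,[rp(-11,-37),rp(-2,-44)])
    print(round(a,1),np.round((proj("top",P)-[250,140])*5).tolist(),np.round((proj("side",P)-[235,160])*5).tolist(),P.round())
np.save("jig.npy",p);np.save("strip.npy",q)
im=cv2.imread("pics/top0.png")
a=cv2.resize(im[140:250,250:400],None,fx=5,fy=5,interpolation=cv2.INTER_CUBIC)
def ln(p,P,col):
    cv2.polylines(a,[np.round((proj("top",tow(p,P))-[250,140]+.5)*5-.5).astype(int)],True,col,1)
ln(p,[[-85,150,12],[-85,-150,12],[45,-150,12],[45,150,12]],(0,255,0))
ln(p,[[65,150,48],[65,-150,48],[45,-150,48],[45,150,48]],(255,255,0));ln(p,[[65,45,48],[45,45,48]],(255,0,255));ln(q,Ls,(255,0,0))
cv2.imwrite("pics/ov.png",a)
E
```

```text
jig [ 6.02351354e+02  8.75086148e+01 -1.59413869e-01] -9.133741874771857 [[-0.8, -0.2], [0.3, 0.1], [-3.1, -0.5], [0.5, 0.2], [0.0, 0.1], [-0.2, -1.3], [3.0, -0.3], [1.9, 1.2], [-2.5, -0.5]]
toponly [ 6.02306040e+02  8.60500347e+01 -1.61078304e-01]
strip [ 5.59140116e+02  5.82952893e+01 -2.89589121e-01] in jig -38.02603143044476 -35.702246838797315 -0.1301752524071296 [-0.8 -0.5  1.  -0.3  0.3  0.8 -0.5  0. ]
1.2 [[175.0, 204.0], [176.0, 214.0]] [[187.0, 215.0], [191.0, 235.0]] [[616. 180.  57.]
 [612. 180.  46.]]
1.4 [[173.0, 201.0], [173.0, 215.0]] [[186.0, 203.0], [192.0, 224.0]] [[616. 180.  65.]
 [610. 180.  54.]]
1.6 [[172.0, 195.0], [171.0, 213.0]] [[183.0, 190.0], [191.0, 211.0]] [[617. 179.  72.]
 [610. 180.  63.]]
1.8 [[172.0, 186.0], [170.0, 207.0]] [[179.0, 175.0], [188.0, 196.0]] [[621. 179.  79.]
 [612. 180.  72.]]
2.0 [[172.0, 175.0], [169.0, 198.0]] [[174.0, 161.0], [184.0, 180.0]] [[625. 178.  85.]
 [615. 180.  80.]]
2.2 [[173.0, 160.0], [169.0, 185.0]] [[169.0, 147.0], [179.0, 163.0]] [[631. 177.  91.]
 [620. 179.  88.]]
2.4 [[175.0, 145.0], [171.0, 170.0]] [[162.0, 134.0], [172.0, 147.0]] [[637. 176.  95.]
 [626. 178.  94.]]
```

View pics/ov.png

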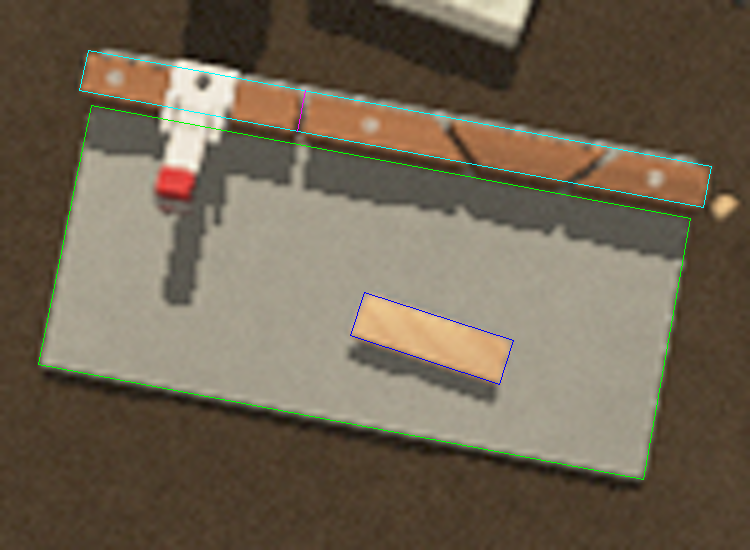

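The overlay matches to about 1–2 mm, and the stop sits at roughly 1.8 rad. Next I'll triangulate the bottle and the lamp-like obstacle, and compute waypoints.

```bash
python3 - <<'E'
from h import *
p=np.array([602.3,86.8,-.160]);np.save("jig.npy",p)
def tri(a,b):
    r=least_squares(lambda P:np.r_[(proj("top",P)-a).ravel(),(proj("side",P)-b).ravel()],[500,0,50.]);return r.x.round(),r.cost.round(1)
print("bottle tip",tri([294,119],[247,161]))
print("lamp tip",tri([325,293],[371,200]),tri([325,293],[371,185]))
print("lamp joint",tri([465,375],[450,212]))
print("panel",tri([447,280],[440,165]),tri([512,312],[490,152]))
c,s=np.cos(p[2]),np.sin(p[2])
b=tri([294,119],[247,161])[0][:2]-p[:2];print("bottle in jig",c*b[0]+s*b[1],-s*b[0]+c*b[1])
st=env.state();e=st["ee_pos"][:2]-p[:2];print("tcp in jig",c*e[0]+s*e[1],-s*e[0]+c*e[1],st["ee_pos"][2])
y=np.radians(st["ee_rot"][2]);
t=tow(p,[[-20,93,0]])[0][:2]-st["ee_pos"][:2];print("to stop in start tool axes",t@[np.cos(y),np.sin(y)],t@[np.sin(y),-np.cos(y)],"world",t)
E
cat > w.py <<'E'
from h import *
p=np.load("jig.npy");st=env.state();c,s=np.cos(p[2]),np.sin(p[2]);e=st["ee_pos"][:2]-p[:2]
print("t",round(st["time_s"],2),"jig x,y,z",np.round([c*e[0]+s*e[1],-s*e[0]+c*e[1],st["ee_pos"][2]],1),"yaw err",round(st["ee_rot"][2]-np.degrees(p[2]),2),"F jig",np.round([c*st["force"][0]+s*st["force"][1],-s*st["force"][0]+c*st["force"][1],st["force"][2]],1))
E
```

```text
bottle tip (array([747., 160., 110.]), np.float64(0.5))
lamp tip (array([375.,  79., 155.]), np.float64(1.4)) (array([381.,  78., 193.]), np.float64(3.8))
lamp joint (array([ 244., -178.,   99.]), np.float64(1060.3))
panel (array([ 399., -185.,  115.]), np.float64(21.5)) (array([ 339., -316.,  126.]), np.float64(16.7))
bottle in jig 131.18969518029044 95.3183816401773
tcp in jig -254.54389966926556 -654.6062220453438 213.21689701694663
to stop in start tool axes 617.5447882066971 -482.24924952945645 world [350.65541945 700.69014616]
```

```bash
python3 -m jog '{"jaw":[0,0,0,0,0,0,0],"slide":[[0,0,-0.9],[0,0,-0.9],[0,0,-0.9],[0,0,-0.9],[0,0,-0.9],[0,0,-0.9],[0,0,-0.6]],"spin":[0,0,0,0,0,0,0]}'
python3 -m jog '{"jaw":[0,0,0,0,0,0,0,0,0,0],"slide":[[0.9,-0.7,0],[0.9,-0.7,0],[0.9,-0.7,0],[0.9,-0.7,0],[0.9,-0.7,0],[0.9,-0.7,0],[0.9,-0.7,0],[0.9,-0.7,0],[0.9,-0.7,0],[0.9,-0.7,0]],"spin":[0,0,0,0,0,0,0,0,0,0]}'
python3 -m jog '{"jaw":[0,0,0,0,0,0,0,0,0,0],"slide":[[0.9,-0.7,0],[0.9,-0.7,0],[0.9,-0.7,0],[0.9,-0.7,0],[0.9,-0.7,0],[0.9,-0.7,0],[0.9,-0.7,0],[0.9,-0.7,0],[0.9,-0.7,0],[0.9,-0.7,0]],"spin":[0,0,0,0,0,0,0,0,0,0]}'
python3 -m jog '{"jaw":[0,0,0,0,0,0,0],"slide":[[0,0,0],[0,0,0],[0,0,0],[0,0,0],[0,0,0],[0,0,0],[0,0,0]],"spin":[0.9,0.9,0.9,0.9,0.72,0,0]}'; python3 w.py
```

```text
time_s: 0.8
ee_pos: [247.0, -519.4, 395.7]
ee_rot: [179.9, 0.0, 25.4]
force: [-0.3, 0.4, -0.2]
gripper_width: 38.2
gripper_force: 0.0
time_s: 1.8
ee_pos: [400.8, -212.3, 393.6]
ee_rot: [-180.0, 0.0, 25.4]
force: [0.7, 0.3, -0.3]
gripper_width: 0.7
gripper_force: 0.0
time_s: 2.8
ee_pos: [554.5, 93.2, 393.4]
ee_rot: [-180.0, 0.1, 25.4]
force: [0.4, 0.4, -0.7]
gripper_width: 0.6
gripper_force: 0.0
time_s: 3.5
ee_pos: [554.2, 91.9, 393.6]
ee_rot: [180.0, 0.0, -9.0]
force: [0.8, 0.4, 0.2]
gripper_width: 0.5
gripper_force: 0.0
t 3.5 jig x,y,z [-48.3  -2.7 393.6] yaw err 0.16 F jig [0.7 0.5 0.2]
```

```bash
python3 -m jog '{"jaw":[0,0,0,0,0,0],"slide":[[0.33,-0.8,0],[0.33,-0.8,0],[0.33,-0.8,0],[0.33,-0.8,0],[0,0,0],[0,0,0]],"spin":[0,0,0,0,0,0]}'
python3 -m jog '{"jaw":[0,0,0,0,0,0,0,0,0,0],"slide":[[0,0,1],[0,0,1],[0,0,1],[0,0,1],[0,0,1],[0,0,1],[0,0,1],[0,0,1],[0,0,1],[0,0,0.5]],"spin":[0,0,0,0,0,0,0,0,0,0]}'; python3 w.py
```

```text
time_s: 4.1
ee_pos: [608.5, 180.4, 393.2]
ee_rot: [179.9, 0.1, -9.0]
force: [-0.5, -0.3, -0.3]
gripper_width: 0.2
gripper_force: 0.0
time_s: 5.1
ee_pos: [606.6, 178.7, 106.7]
ee_rot: [179.9, 0.2, -9.1]
force: [-0.6, -0.1, -0.1]
gripper_width: 0.5
gripper_force: 0.0
t 5.1 jig x,y,z [-10.4  91.4 106.7] yaw err 0.02 F jig [-0.6 -0.2 -0.1]
```

```bash
python3 -m jog '{"jaw":[0,0,0,0,0,0,0,0,0,0],"slide":[[0,0,0.3],[0,0,0.3],[0,0,0.3],[0,0,0.3],[0,0,0.3],[0,0,0.3],[0,0,0.3],[0,0,0.3],[0,0,0.3],[0,0,0]],"spin":[0,0,0,0,0,0,0,0,0,0]}'; python3 w.py
python3 -m jog '{"jaw":[0,0,0,0,0,0],"slide":[[0.15,0,0],[0.15,0,0],[0.15,0,0],[0.1,0,0],[0.07,0,0],[0,0,0]],"spin":[0,0,0,0,0,0]}'; python3 w.py
```

```text
time_s: 6.1
ee_pos: [607.2, 180.0, 26.0]
ee_rot: [179.9, 0.2, -9.1]
force: [0.3, -0.6, 0.3]
gripper_width: 0.6
gripper_force: 0.0
t 6.1 jig x,y,z [-10.   92.8  26. ] yaw err 0.04 F jig [ 0.4 -0.6  0.3]
time_s: 6.7
ee_pos: [625.4, 177.6, 27.8]
ee_rot: [180.0, 0.2, -9.2]
force: [-4.7, 0.3, 1.5]
gripper_width: 0.4
gripper_force: 2.6
t 6.7 jig x,y,z [ 8.4 93.3 27.8] yaw err 0.01 F jig [-4.6 -0.4  1.5]
```

```bash
python3 -m jog '{"jaw":[0,0,0,0],"slide":[[0.06,0,0.1],[0.06,0,0],[0.06,0,0],[0,0,0]],"spin":[0,0,0,0]}'; python3 w.py
python3 -m jog '{"jaw":[0,0,0],"slide":[[0.08,0,0],[0.08,0,0],[0,0,0]],"spin":[0,0,0]}'; python3 w.py
```

```text
time_s: 7.1
ee_pos: [625.8, 177.3, 24.9]
ee_rot: [179.9, 0.8, -9.2]
force: [-16.1, 4.0, 9.5]
gripper_width: 0.6
gripper_force: 8.1
t 7.1 jig x,y,z [ 8.7 93.1 24.9] yaw err -0.02 F jig [-16.5   1.3   9.5]
time_s: 7.4
ee_pos: [626.2, 177.2, 24.8]
ee_rot: [179.8, 1.3, -9.2]
force: [-25.4, 6.0, 15.9]
gripper_width: 0.6
gripper_force: 12.9
t 7.4 jig x,y,z [ 9.2 93.1 24.8] yaw err -0.06 F jig [-26.1   1.9  15.9]
```

```bash
python3 -m jog '{"jaw":[0,0,0,0,0,0,36,36,36,36],"slide":[[-0.6,0,0],[-0.7,0,0],[-0.7,0,-0.6],[-0.7,0.2,-0.6],[-0.7,0.8,0],[-0.15,0.8,0],[0,0.8,0],[0,0.8,0],[0,0.9,0],[0,0,0]],"spin":[0,0,0,0,0,0,0,0,0,0]}'; python3 w.py
python3 - <<'E'
from h import *
import cv2
a=env.grab_frame("top")[140:250,250:400,::-1];b=env.grab_frame("side")[160:250,235:375,::-1]
a=cv2.resize(a,None,fx=3,fy=3,interpolation=3);b=cv2.resize(b,(420,270),interpolation=3)
o=np.zeros((600,450,3),np.uint8);o[:330]=a;o[330:,:420]=b;cv2.imwrite("pics/c2.png",o)
E
```

```text
time_s: 8.4
ee_pos: [511.7, 62.9, 61.5]
ee_rot: [180.0, -0.1, -9.3]
force: [-0.4, 0.5, -0.3]
gripper_width: 29.8
gripper_force: 0.0
t 8.4 jig x,y,z [-85.6 -38.   61.5] yaw err -0.12 F jig [-0.4  0.5 -0.3]
```

View pics/c2.png

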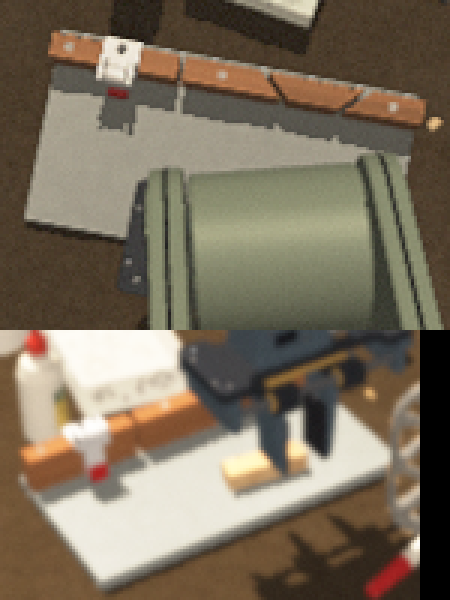

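The stop now hangs fully down: in the side crop the red foot is low at (97,470). The strip looks undisturbed. Next I'll lower the opened fingers and push the strip to the fence.

```bash
python3 -m jog '{"jaw":[36,36,36,36],"slide":[[0,0,0.5],[0,0,0.5],[0,0,0.45],[0,0,0]],"spin":[0,0,0,0]}'; python3 w.py
python3 -m jog '{"jaw":[36,36,36,36,36,36,36,36,36,36],"slide":[[0.25,0,0],[0.25,0,0],[0.25,0,0],[0.25,0,0],[0.25,0,0],[0.25,0,0],[0.25,0,0],[0.25,0,0],[0.25,0,0],[0.25,0,0]],"spin":[0,0,0,0,0,0,0,0,0,0]}'; python3 w.py
python3 -m jog '{"jaw":[36,36,36,36],"slide":[[0.2,0,0],[0.15,0,0],[0.1,0,0],[0,0,0]],"spin":[0,0,0,0]}'; python3 w.py
```

```text
time_s: 8.9
ee_pos: [510.8, 66.2, 16.1]
ee_rot: [180.0, 0.1, -9.1]
force: [-0.4, 0.1, 0.8]
gripper_width: 36.0
gripper_force: 0.0
t 8.9 jig x,y,z [-87.  -35.   16.1] yaw err 0.1 F jig [-0.4  0.   0.8]
time_s: 9.9
ee_pos: [586.0, 53.3, 17.4]
ee_rot: [180.0, 0.0, -9.1]
force: [-0.5, 0.9, 0.4]
gripper_width: 36.0
gripper_force: 0.2
t 9.9 jig x,y,z [-10.7 -35.7  17.4] yaw err 0.03 F jig [-0.6  0.8  0.4]
time_s: 10.3
ee_pos: [599.2, 51.2, 17.4]
ee_rot: [180.0, -0.0, -9.1]
force: [-0.7, 0.1, -0.1]
gripper_width: 36.1
gripper_force: 0.0
t 10.3 jig x,y,z [  2.6 -35.6  17.4] yaw err 0.03 F jig [-0.7 -0.  -0.1]
```

```bash
python3 -m jog '{"jaw":[36,36,36,36],"slide":[[0.06,0,0],[0.06,0,0],[0.06,0,0],[0,0,0]],"spin":[0,0,0,0]}'; python3 w.py
python3 -m jog '{"jaw":[36,36,36],"slide":[[0.06,0,0],[0.06,0,0],[0,0,0]],"spin":[0,0,0]}'; python3 w.py
```

```text
time_s: 10.7
ee_pos: [601.7, 50.7, 17.3]
ee_rot: [180.0, 0.3, -9.1]
force: [-4.8, 1.4, 4.0]
gripper_width: 36.0
gripper_force: 2.9
t 10.7 jig x,y,z [  5.1 -35.7  17.3] yaw err 0.03 F jig [-4.9  0.7  4. ]
time_s: 11.0
ee_pos: [601.7, 50.7, 17.2]
ee_rot: [179.9, 0.7, -9.2]
force: [-13.3, 3.5, 9.2]
gripper_width: 35.9
gripper_force: 6.6
t 11.0 jig x,y,z [  5.2 -35.7  17.2] yaw err 0.01 F jig [-13.7   1.3   9.2]
```

```bash
python3 -m jog '{"jaw":[36,36,0,0,0,0,0,0,0,0],"slide":[[-0.6,0,0],[-0.6,0,0],[0,0.5,0],[0,0.5,0],[0,0.5,0],[0,0.5,0],[0,0.48,0],[0,0,0],[0,0,0],[0,0,0]],"spin":[0,0,0,0,0,0,0,0,0,0]}'; python3 w.py
python3 - <<'E'
from h import *
import cv2
a=env.grab_frame("top")[140:250,250:400,::-1];b=env.grab_frame("side")[160:250,235:375,::-1]
a=cv2.resize(a,None,fx=3,fy=3,interpolation=3);b=cv2.resize(b,(420,270),interpolation=3)
o=np.zeros((600,450,3),np.uint8);o[:330]=a;o[330:,:420]=b;cv2.imwrite("pics/c3.png",o)
E
```

```text
time_s: 12.0
ee_pos: [560.5, -17.7, 17.4]
ee_rot: [-180.0, -0.0, -9.1]
force: [-1.1, -0.2, 0.6]
gripper_width: 0.9
gripper_force: 0.0
t 12.0 jig x,y,z [ -24.6 -109.8   17.4] yaw err 0.04 F jig [-1.1 -0.3  0.6]
```

View pics/c3.png

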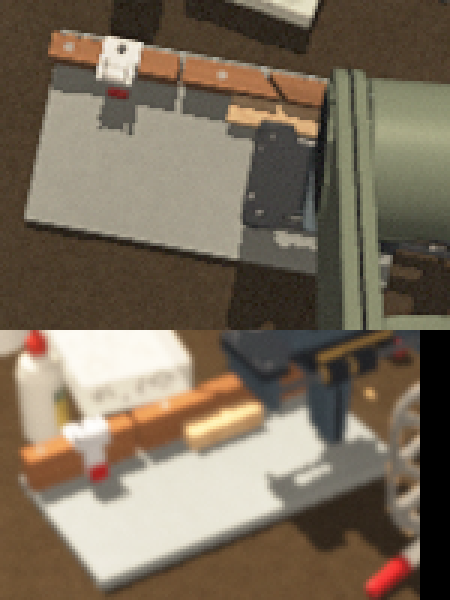

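The strip lies along the fence, with its left end at top-crop (228,112). Next I'll push it along the fence by its right end.

```bash
python3 -m jog '{"jaw":[0,0,0,0,0],"slide":[[0.4,0,0],[0.4,0,0],[0.4,0,0],[0.38,0,0],[0,0,0]],"spin":[0,0,0,0,0]}'; python3 w.py
python3 -m jog '{"jaw":[0,0,0,0,0,0,0,0,0,0],"slide":[[0,-0.3,0],[0,-0.3,0],[0,-0.3,0],[0,-0.3,0],[0,-0.3,0],[0,-0.3,0],[0,-0.3,0],[0,-0.3,0],[0,-0.3,0],[0,-0.3,0]],"spin":[0,0,0,0,0,0,0,0,0,0]}'; python3 w.py
python3 -m jog '{"jaw":[0,0,0,0,0],"slide":[[0,-0.15,0],[0,-0.1,0],[0,-0.1,0],[0,0,0],[0,0,0]],"spin":[0,0,0,0,0]}'; python3 w.py
```

```text
time_s: 12.6
ee_pos: [609.4, -25.7, 17.4]
ee_rot: [-180.0, -0.1, -9.1]
force: [-0.1, -0.0, -0.0]
gripper_width: 0.3
gripper_force: 0.0
t 12.6 jig x,y,z [  25.  -110.    17.4] yaw err 0.02 F jig [-0.1 -0.  -0. ]
time_s: 13.6
ee_pos: [621.5, 64.1, 17.4]
ee_rot: [180.0, 0.0, -9.1]
force: [-0.2, -1.0, -0.4]
gripper_width: 0.7
gripper_force: 0.2
t 13.6 jig x,y,z [ 22.5 -19.3  17.4] yaw err 0.03 F jig [-0.  -1.  -0.4]
time_s: 14.1
ee_pos: [623.1, 73.7, 17.4]
ee_rot: [-180.0, -0.0, -9.1]
force: [1.2, -0.9, -0.4]
gripper_width: 0.2
gripper_force: 0.0
t 14.1 jig x,y,z [22.7 -9.6 17.4] yaw err 0.02 F jig [ 1.3 -0.7 -0.4]
```

```bash
python3 -m jog '{"jaw":[0,0,0,0],"slide":[[0,-0.07,0],[0,-0.07,0],[0,-0.07,0],[0,0,0]],"spin":[0,0,0,0]}'; python3 w.py
python3 -m jog '{"jaw":[0,0,0],"slide":[[0,-0.05,0],[0,-0.05,0],[0,0,0]],"spin":[0,0,0]}'; python3 w.py
```

```text
time_s: 14.5
ee_pos: [624.1, 80.3, 17.4]
ee_rot: [-180.0, -0.0, -9.1]
force: [-0.1, -0.2, -0.2]
gripper_width: 0.1
gripper_force: 0.0
t 14.5 jig x,y,z [22.6 -2.9 17.4] yaw err 0.05 F jig [-0.1 -0.2 -0.2]
time_s: 14.8
ee_pos: [624.6, 83.2, 17.4]
ee_rot: [-180.0, -0.0, -9.1]
force: [-0.4, 0.0, 0.6]
gripper_width: 0.4
gripper_force: 0.0
t 14.8 jig x,y,z [22.6 -0.  17.4] yaw err 0.04 F jig [-0.4 -0.   0.6]
```

```bash
python3 -m jog '{"jaw":[0,0,0],"slide":[[0,-0.05,0],[0,-0.05,0],[0,0,0]],"spin":[0,0,0]}'; python3 w.py
python3 -m jog '{"jaw":[0,0,0],"slide":[[0,-0.05,0],[0,-0.05,0],[0,0,0]],"spin":[0,0,0]}'; python3 w.py
```

```text
time_s: 15.1
ee_pos: [624.7, 84.9, 17.4]
ee_rot: [179.9, 0.0, -9.1]
force: [-1.4, -5.4, 1.2]
gripper_width: 0.5
gripper_force: 2.5
t 15.1 jig x,y,z [22.5  1.7 17.4] yaw err 0.08 F jig [-0.5 -5.5  1.2]
time_s: 15.4
ee_pos: [624.6, 85.2, 17.5]
ee_rot: [179.6, 0.1, -9.0]
force: [-1.6, -12.3, 2.2]
gripper_width: 0.3
gripper_force: 6.6
t 15.4 jig x,y,z [22.3  2.  17.5] yaw err 0.13 F jig [  0.4 -12.4   2.2]
```

```bash
python3 -m jog '{"jaw":[0,0,0,0,0,0,0,0],"slide":[[0,0.3,0],[0,0.5,0],[0,0.7,-0.5],[0,0.8,-0.8],[0,0.9,-0.8],[0,0.9,-0.8],[0,0.9,-0.5],[0,0,0]],"spin":[0,0,0,0,0,0,0,0]}'; python3 w.py
python3 - <<'E'
from h import *
a=env.grab_frame("top");b=env.grab_frame("side")[160:250,235:375,::-1]
cv2.imwrite("pics/t4.png",a[:,:,::-1])
a=cv2.resize(a[145:205,255:355,::-1],None,fx=6,fy=6,interpolation=3);b=cv2.resize(b[20:70,10:90],(384,240),interpolation=3)
o=np.zeros((600,600,3),np.uint8);o[:360]=a;o[360:,:384]=b;cv2.imwrite("pics/c4.png",o)
E
```

```text
time_s: 16.2
ee_pos: [602.7, -62.4, 122.1]
ee_rot: [180.0, -0.3, -9.3]
force: [-0.4, 0.0, 0.3]
gripper_width: 0.4
gripper_force: 0.0
t 16.2 jig x,y,z [  24.2 -147.2  122.1] yaw err -0.17 F jig [-0.4 -0.   0.3]
```

View pics/c4.png

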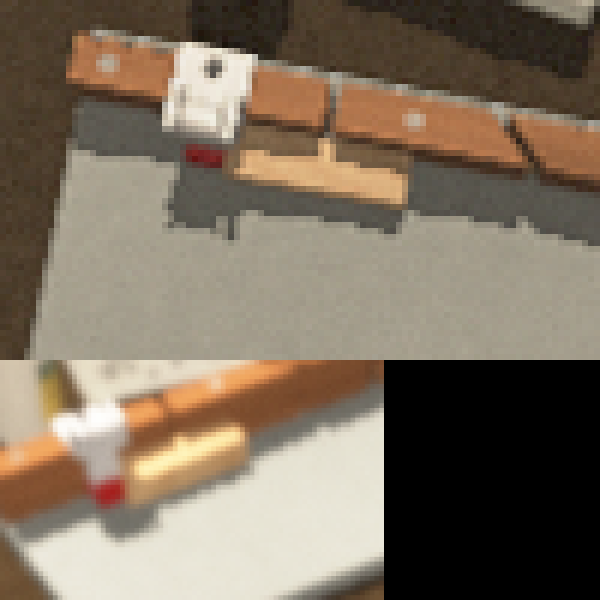

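```bash
python3 -m jog '{"jaw":[30,30,30,30,30,30,30,30,30],"slide":[[-0.4,0,0],[-0.9,0,0],[0,-0.9,0],[0,-0.9,0],[0,-0.9,0],[0,-0.9,0],[0,-0.9,0],[0,-0.9,0],[0,-0.98,0]],"spin":[0,0,0,0,0,0,0,0,0]}'
python3 -m jog '{"jaw":[30,30,30,30,30,30],"slide":[[0,0,0.9],[0,0,0.9],[0,0,0.9],[0,0,0.7],[0,0,0.05],[0,0,0]],"spin":[0,0,0,0,0,0]}'; python3 w.py
```

```text
time_s: 17.2
ee_pos: [591.7, 138.0, 118.2]
ee_rot: [180.0, 0.2, -9.0]
force: [0.9, -0.4, 0.2]
gripper_width: 29.6
gripper_force: 0.0
time_s: 17.8
ee_pos: [591.9, 136.6, 14.9]
ee_rot: [179.9, 0.2, -9.1]
force: [-0.8, -0.9, 0.1]
gripper_width: 30.3
gripper_force: 0.0
t 17.8 jig x,y,z [-18.2  47.6  14.9] yaw err 0.11 F jig [-0.6 -1.   0.1]
```

```bash
python3 -m jog '{"jaw":[30,30,30,30,30,30,30],"slide":[[0.2,0,0],[0.2,0,0],[0.2,0,0],[0.08,0,0],[0.06,0,0],[0.06,0,0],[0,0,0]],"spin":[0,0,0,0,0,0,0]}'; python3 w.py
python3 -m jog '{"jaw":[30,30,30],"slide":[[0.06,0,0],[0.04,0,0],[0,0,0]],"spin":[0,0,0]}'; python3 w.py
```

```text
time_s: 18.5
ee_pos: [614.7, 132.4, 15.8]
ee_rot: [180.0, 0.3, -9.2]
force: [-6.7, 0.7, 3.8]
gripper_width: 30.1
gripper_force: 3.1
t 18.5 jig x,y,z [ 5.  47.  15.8] yaw err 0.01 F jig [-6.7 -0.3  3.8]
time_s: 18.8
ee_pos: [614.7, 132.4, 15.8]
ee_rot: [179.9, 0.7, -9.2]
force: [-12.2, 3.3, 9.4]
gripper_width: 29.8
gripper_force: 6.4
t 18.8 jig x,y,z [ 5.  47.  15.8] yaw err -0.0 F jig [-12.5   1.4   9.4]
```

```bash
python3 -m jog '{"jaw":[30,30,30,0,0,0,0,0,0,0],"slide":[[-0.5,0,0],[-0.7,0,0],[0,0,-0.6],[0,0,-0.9],[0,0,-0.9],[0,0,-0.9],[0.7,0,0],[0.9,0,0],[0.9,0,0],[0,0,0]],"spin":[0,0,0,0,0,0,0,0,0,0]}'
python3 -m jog '{"jaw":[0,0],"slide":[[0,0,0],[0,0,0]],"spin":[0,0]}'; python3 w.py
python3 - <<'E'
from h import *
r=env.grab_frame("side")[160:250,235:375]
o=cv2.resize(r[20:80,10:90,::-1],(800,600),interpolation=3)
t=cv2.imread("pics/t4.png")
# slot column in top view: darkest along fence top, compare with projection
g=t.astype(int).sum(2)
p=np.load("jig.npy")
for x in(50,54,58):
    best=[]
    for y in np.arange(38,52,.5):
        u,v=proj("top",tow(p,[[x,y,48]]))[0]
        best.append((cv2.getRectSubPix(t,(1,1),(float(u),float(v))).astype(int).sum(),y))
    m=np.median([b[0] for b in best]);w=np.array([max(0,m-40-b[0]) for b in best]);print(x,min(best),(w@[b[1] for b in best])/max(w.sum(),1))
cv2.imwrite("pics/c5.png",o)
E
```

```text
time_s: 19.8
ee_pos: [662.0, 124.7, 114.8]
ee_rot: [-180.0, -0.2, -9.2]
force: [-0.2, -1.7, 0.1]
gripper_width: 0.3
gripper_force: 0.0
time_s: 20.0
ee_pos: [657.8, 125.5, 114.7]
ee_rot: [180.0, 0.1, -9.1]
force: [-0.5, 0.3, -0.5]
gripper_width: 0.2
gripper_force: 0.0
t 20.0 jig x,y,z [ 48.6  47.  114.7] yaw err 0.04 F jig [-0.5  0.3 -0.5]
50 (np.int64(225), np.float64(46.5)) 46.09220636663008
54 (np.int64(290), np.float64(45.5)) 46.12797074954296
58 (np.int64(301), np.float64(48.0)) 47.95575221238938
```

View pics/c5.png

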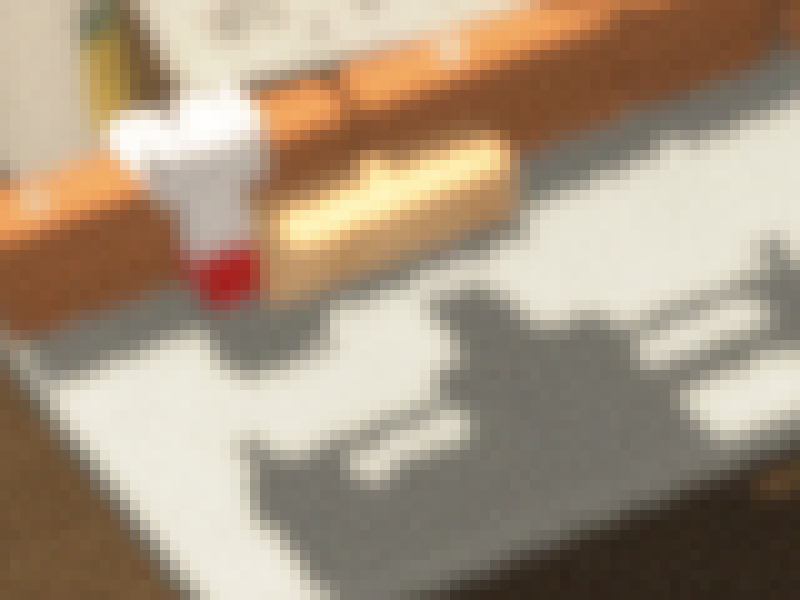

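The side view shows the strip flush with the fence and butted to the stop. The slot is at jig y ≈ 46. Next I'll lower to point.

```bash
python3 -m jog '{"jaw":[0,0,0,0,0,0],"slide":[[0.18,0.03,0.3],[0,0,0.4],[0,0,0.4],[0,0,0.4],[0,0,0.2],[0,0,0]],"spin":[0,0,0,0,0,0]}'; python3 w.py
```

```text
time_s: 20.65
ee_pos: [663.0, 123.6, 62.2]
ee_rot: [179.9, 0.2, -9.1]
force: [0.4, -0.3, 0.4]
gripper_width: 0.5
gripper_force: 0.0
t 20.65 jig x,y,z [54.  46.  62.2] yaw err 0.04 F jig [ 0.5 -0.2  0.4]
```

```bash
python3 -m jog '{"jaw":[0,0,0,0,0],"slide":[[0,0,0.15],[0,0,0.08],[0,0,0],[0,0,0],[0,0,0]],"spin":[0,0,0,0,0]}'; python3 w.py
python3 - <<'E'
from h import *
r=env.grab_frame("side")[160:250,235:375]
cv2.imwrite("pics/c6.png",cv2.resize(r[0:60,10:90,::-1],(800,600),interpolation=3))
P=tow(np.load("jig.npy"),[[45,46,48],[54,46,54]]);print(((proj("side",P)-[245,160])*10).round())
E
```

```text
time_s: 21.15
ee_pos: [664.1, 123.8, 57.4]
ee_rot: [-180.0, -0.0, -9.1]
force: [-0.6, -0.1, -0.4]
gripper_width: 0.3
gripper_force: 0.0
t 21.15 jig x,y,z [55.1 46.3 57.4] yaw err 0.03 F jig [-0.6 -0.2 -0.4]
[[356. 304.]
 [339. 269.]]
```

View pics/c6.png

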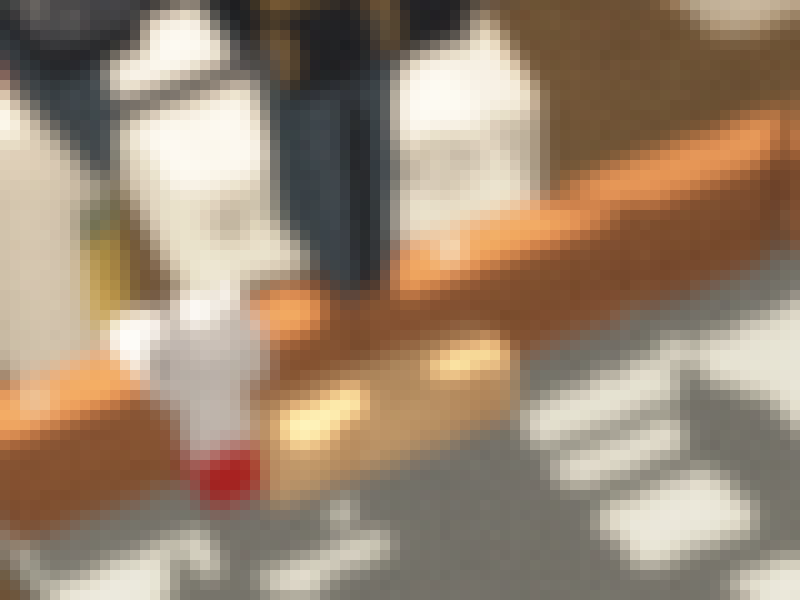

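The closed fingertips are right over the slot, near (350,285) in the crop. I'll go slightly lower and dwell.

```bash
Z='hold'; python3 -m jog '{"jaw":[0,0,0,0,0,0,0,0,0,0],"slide":[[0,0,0.08],[0,0,0],[0,0,0],[0,0,0],[0,0,0],[0,0,0],[0,0,0],[0,0,0],[0,0,0],[0,0,0]],"spin":[0,0,0,0,0,0,0,0,0,0]}'; python3 w.py
python3 -m jog '{"jaw":[0,0,0,0,0,0,0,0,0,0],"slide":[[0,0,0],[0,0,0],[0,0,0],[0,0,0],[0,0,0],[0,0,0],[0,0,0],[0,0,0],[0,0,0],[0,0,0]],"spin":[0,0,0,0,0,0,0,0,0,0]}'
python3 -m jog '{"jaw":[0,0,0,0,0],"slide":[[0,0,0],[0,0,0],[0,0,0],[0,0,0],[0,0,0]],"spin":[0,0,0,0,0]}'; python3 w.py
```

```text
time_s: 22.2
ee_pos: [663.9, 123.7, 54.6]
ee_rot: [180.0, -0.0, -9.1]
force: [0.9, -0.1, 0.3]
gripper_width: 0.4
gripper_force: 0.0
t 22.2 jig x,y,z [54.9 46.3 54.6] yaw err 0.04 F jig [ 0.9 -0.   0.3]
time_s: 23.2
ee_pos: [663.9, 123.7, 54.7]
ee_rot: [180.0, -0.0, -9.1]
force: [-0.1, 0.2, 0.2]
gripper_width: 0.7
gripper_force: 0.0
time_s: 23.7
ee_pos: [663.9, 123.8, 54.6]
ee_rot: [180.0, -0.0, -9.1]
force: [0.4, -0.8, -0.7]
gripper_width: 0.3
gripper_force: 0.0
t 23.7 jig x,y,z [54.9 46.3 54.6] yaw err 0.04 F jig [ 0.5 -0.7 -0.7]
```

```bash
python3 -c "
from workcell import env
print(env.job_done())"
```

```text
the job is handed in; nothing more can be done
None
```

The job is handed in, but no verdict came back: the flip stop is fully down, the strip is flat on the fence and butted to the stop, and the fingertips held about 6–7 mm above the square slot for 2.5 s without touching, finishing at 23.7 s.

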